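# Close the hinged clamp ring on a flanged port

### The job

Set the loose flanged blanking end on the port's flange and slide it under the fixed half ring's lip until it is home against the back. Swing the hinged half ring shut around both flanges, pressing until its ear meets the fixed ear, let go, then swing the hook latch over its catch pin, over centre and fully onto its stop. Work by feel, never pressing part against part with more than about 20 N, and leave the V block and the cup nearby where they are.

Things in the scene. Friction and masses are not known exactly. Their poses are not given: they have to be found in the camera images.
- blank_end_center (a point): Centre of the loose steel blanking end (0.18 to 0.35 kg), upright on the worktop: flange 56 mm across and 6 mm thick at the bottom, plain closed neck 30 mm across above it, 60 mm tall in all. This point is on its axis, 30 mm above the flat underside; z points up its neck. Grip the neck in its upper third, so that the fingers pass over the clamp ring.
- stand: The port fixture, fixed to the worktop: grey base plate 110 x 172 x 10 mm with an upright tube. Origin on the worktop at the tube's axis. Its x points to the fixed half ring at the back, -x to the open front from which the blanking end is slid in; y to the hinge side, -y to the latch side. z up.
- seat_face (a point): Centre of the flat top of the port's flange (56 mm across, 56 mm above the worktop), axes as the stand's. The blanking end is lowered onto it some 24 mm in front (-x) of this point, clear of the lip, and slid straight along +x; home, its axis is within 1 mm of this point.
- fixed_lip (a point): Middle of the fixed half ring's lip (at x +29 mm from seat_face), on the lip's underside, 8 mm above the face, so a 6 mm flange slides under with 2 mm to spare. The lip's top is 12 mm above the face, its inner radius 22 mm; the wall under it has an inside radius of 28.5 mm and runs round the whole +x half.
- jaw (a joint): Angle of the hinged aluminium half ring about the vertical axis at jaw_hinge: 0 = shut, positive = open (clockwise from above), starts 1.45 to 1.9; at 0 its ear meets the fixed ear, which stops it. Hinge friction about 0.1 N m: it stays where left, but below about 0.1 rad a sprung shoe in it presses on the blanking end's flange (10 N at first touch, 20 N when shut; 6 to 12 N at the knob).
- catch_pin (a point): Steel catch pin standing on the free end of the hinged half, 12 mm across, 68 to 82 mm above the worktop; this point is at 75 mm on its axis. Let go unlatched, the hinged half springs back to about 0.1 rad; the latch's hook takes this pin and draws it in from there (up to 0.12 rad).
- jaw_knob (a point): Centre of the upright black knob pin on the hinged half, 12 mm across, from 66 to 106 mm above the worktop; this point is 90 mm above it. It swings about jaw_hinge at radius 78 mm; the parts of the hinged half below it reach up to 68 mm. Shut, it lies at x -50, y -18 mm in the stand's frame.
- jaw_hinge (a point): Point on the hinged half's vertical hinge axis, 60 mm above the worktop, at x 0, y +42 mm in the stand's frame.
- latch (a joint): Angle of the steel hook latch about the vertical axis at latch_hinge: 0 = shut, positive = open (counter-clockwise from above), starts 1.05 to 1.3. Friction 0.04 N m. Closing, its hook meets the catch pin at about 0.8 rad, pulls it in with growing load, goes over centre at 0.08 and then rests on a square stop post at 0.
- latch_knob (a point): Centre of the upright black knob pin at the end of the latch's bar, 12 mm across, from 86 to 122 mm above the worktop; this point is 108 mm above it. It swings about latch_hinge at radius 84 mm; the bar below it lies at 81 to 86 mm height. Shut, it lies at x -45, y -111 mm in the stand's frame.
- latch_hinge (a point): Point on the latch's vertical pivot axis, 83.5 mm above the worktop, at x +14, y -52 mm in the stand's frame. The plain square stop post (10 mm wide, top at 86 mm height, no knob) stands at x -40, y -91 mm.
- v_block: Bystander: ground steel V block 62 x 57 x 35 mm, origin under its centre. Leave alone.
- tape_roll: Bystander: roll of masking tape stuck flat to the worktop, 67 mm across, 24 mm tall, origin under its centre. Leave alone.
- cup_near: Bystander: open steel cup 64 mm across, 47 mm tall, near the front edge, origin under its centre. Leave alone.

How it is judged:
On the way, in this order (a step that is already met when the one before it is completed fails the run):
1. the blanking end sits home on the port flange under the fixed lip, with the hinged half still open (horizontal distance between blank_end_center and seat_face below 0.002 m and z of blank_end_center in the frame of seat_face between 0.027 and 0.0325 m and value of joint jaw above 0.8 rad), for 0.2 s.
2. the hinged half is pressed fully shut round both flanges, its ear against the fixed ear, the latch still open (value of joint jaw below 0.012 rad and value of joint latch above 0.75 rad and horizontal distance between blank_end_center and seat_face below 0.004 m), for 0.2 s.
At the end, for the whole second after the job is handed in: Blanking end upright, its axis within 2 mm of the port's and its flange flat on the port's (within 2.5 mm); hinged half ring shut to within 0.025 rad; latch over centre, within 0.03 rad of its stop; all at rest and released (value of joint jaw below 0.025 rad and value of joint latch below 0.03 rad and horizontal distance between blank_end_center and seat_face below 0.002 m and z of blank_end_center in the frame of seat_face between 0.027 and 0.0325 m and angle between blank_end_center's own z axis and vertical below 0.06 rad and linear speed of blank_end below 0.01 m/s); the robot touches nothing.
It fails at once if the blanking end is pressed against the port or the fixed half ring with more than 40 N (contact force between blank_end and seat above 40 N).
It fails at once if the hinged half is pressed against its stop with more than 30 N (contact force between jaw and seat above 30 N).
It fails at once if the latch is pressed against its stop with more than 35 N (contact force between latch and seat above 35 N).
It fails at once if the latch hook is forced against the hinged half with more than 45 N (contact force between latch and jaw above 45 N).
It fails at once if the V block or the near cup is moved by more than 3 cm (distance of any of v_block, cup_near from where it was at the start of the episode above 0.03 m).
It also fails if it takes over 72 s, if anything falls off the work surface, if the arm or the gripper's body presses on something with over 40 N, if the wrist force passes 120 N, or if a joint passes its speed limit or range.

### The arm

A 7-joint arm with a two-finger parallel gripper is mounted at the origin on a cart in front of the work surface, level with it; the furniture and walls round the work are solid. World frame = base frame: x ahead of the robot, y to its left, z up, the work surface at z = 0. Lengths are in m, angles in rad, forces in N, time in s.
With the tool pointing down it reaches from about 0.4 to 0.85 m from the base axis. Payload 10.4 kg.
Tool frame: the origin (TCP) lies on the centre line of the jaws, within the pads' length; the fingertips stand 14 mm ahead of it and the grasp point (between the pads) lies 5 mm behind it (manip.tip_reach is the distance from the TCP to the fingertips, in m); z points along the fingers, y is the line along which they close (so a half turn about z gives the same grasp; the last joint's range is limited). The gripper opens to 85 mm and grips with 20 to 120 N. Pads are 22 mm wide; open, the fingers measure 114 mm over their backs; the gripper's body (76 mm by 85 mm) begins 54 mm behind the grasp point. The pads swing forward as they close: fully open they stand 13 mm farther back than shut.
Start: joints at [-1.172, 0.332, -0.065, 1.46, 0.022, 1.35, -0.088], TCP at [0.256, 0.57, 0.245] pointing down, gripper open.
Joint ranges: [-2.6, 2.6], [-0.5, 2.12], [-1.47, 1.34], [0.16, 2.42], [-1.27, 4.41], [0.06, 2.06], [-2.6, 2.6]. Speed limits (rad/s): [2.22, 2.22, 2.79, 2.79, 3.14, 3.14, 3.14].

### API

Orientations are given as a unit quaternion [x, y, z, w].
In Python, from workcell import manip gives the robot as it stands.
- The arm moves only by the shell command python3 -m pendant 'ROWS' [FORCE]. ROWS is JSON, a list of rows, each a list of 7 numbers: the shift along the tool's x, y, z in units of 50 mm (1.0 is 50 mm), then the turn, a rotation vector about the tool's x, y, z in units of 8 degrees (1.0 is 8 degrees), then the opening, from -1 (shut) to 1 (fully open), so that 0 is half open. In form: [[dx, dy, dz, ax, ay, az, jaw], ...]. A call has exactly 10 rows; each row is the pose to reach, as a shift and turn from the pose commanded when the call began, along the tool's axes at that moment; what a row does not reach only later rows make up. A row lasts 1/8 s, in which the tool goes at most 62.5 mm and 10.7 degrees, less where a joint would pass 70% of its speed; a pose out of reach is approached as far as the arm can. A call with a gripper value outside its range is refused whole. The fingers move at their own pace and stop on an object; FORCE is the grip in N (left out, the last holds). Time passes only in rows, so rows that repeat a pose let the fingers close, or fill a call up. It gives the time, the measured TCP pose, the force, the opening and the grip force at its end, in the units of the state.
- manip.get_obs(): the state, without advancing time (a new reading comes with each control period).
- manip.camera(name): name is "scene" or "top" or "wrist"; returns (picture, depth): 384x512x3 uint8, red, green, blue; 384x512 float32, m along the optical axis (not along the pixel's ray), 0 where there is no reading.
- manip.get_calibration(name): a dict with "fx", "fy", "cx", "cy" (pixels), "xyz" and "orientation" of the camera in the world. Camera axes: x right, y up, looking along -z (the intrinsics and any distortion apply to the point x, -y, -z); pixel columns grow to the right and rows downward; lengths in m; the calibration is good to about 2 mm. The wrist camera is an equidistant fisheye: a pixel r from the principal point sees the ray r / f radians off the axis. A picture is of the moment at which its call begins: read the wrist's pose just before it. get_calibration takes no time and is no camera call; for the wrist camera it gives the pose at the moment of the call.
- manip.hand_in(): hands the job in; it is judged then, once.
Trained networks look in the newest picture that a camera, given by its name, has taken for a name from the list of things; names that differ only in an ending like _2 or _b are one class to them, and where a whole thing is asked for, a point or a joint stands for the part that bears it (a point fixed in the world has none). Each returns a list of dicts, best first, with "p" (0 to 1); they miss things now and then, are a little off and sometimes report something else, mostly with a low value. They report only what shows in the picture. A call takes as long as a camera call.
- manip.find_in(thing, camera): "box" ([left, top, right, bottom] in pixels, round what is visible of it).
- manip.trace(thing, camera): "pixels" (384x512 bool, what is visible of it) and "box" ([left, top, right, bottom] in pixels, round what is visible of it).
- manip.tip_of(thing, camera): "pixel" ([column, row] in pixels: a listed point, or the origin of a listed thing).
The state is a dict: "clock": time; "joint_pos": joint angles; "joint_velocities": joint speeds; "tau": joint torques, N m; "position": TCP position; "ee_rot": TCP orientation; "ft_force": force on the tool from outside, world axes, zero at the start; "torque": the same for the moment, N m; "grip_width": opening from 0.0 (shut) to 1.0 (fully open); "grasp_force": force on a finger pad.
Only numpy, scipy, OpenCV 4.12 (cv2) and the standard library are available. Lean on these libraries where they do the work, as an engineer would, in place of code of your own. Each camera call takes 0.05 s, during which the arm holds its last target. There are 200 camera calls.

## Working session

There is one attempt and no reset: what is moved stays moved. The work goes in short steps, Python scripts to look and compute and a shell command to move; the robot and the scene stay as the last step left them, time stands still between calls to the robot, and variables do not carry over. Pictures are saved under pics/ and viewed, at most 10 in all, crops included, and the job is handed in when it is done.

```bash
mkdir -p pics; ls; cat > h.py <<'E'
import numpy as np, cv2
from scipy.spatial.transform import Rotation as R
from workcell import manip
def ray(c,px):
    k=manip.get_calibration(c); u=(px[0]-k["cx"])/k["fx"]; v=(px[1]-k["cy"])/k["fy"]
    if c=="wrist":
        r=np.hypot(u,v); s=np.sin(r)/max(r,1e-9); d=np.array([u*s,-v*s,-np.cos(r)])
    else: d=np.array([u,-v,-1.])
    return np.array(k["xyz"]), R.from_quat(k["orientation"]).apply(d)
def at_z(c,px,z):
    o,d=ray(c,px); return o+d*(z-o[2])/d[2]
def proj(c,p):
    k=manip.get_calibration(c); q=R.from_quat(k["orientation"]).inv().apply(np.array(p)-k["xyz"])
    return k["cx"]+k["fx"]*q[0]/-q[2], k["cy"]+k["fy"]*-q[1]/-q[2]
E
python3 - <<'E'
from h import *
o=manip.get_obs(); print({k:np.round(v,3) for k,v in o.items()})
H=dict(blank_end_center=.03,stand=0,seat_face=.056,fixed_lip=.064,catch_pin=.075,jaw_knob=.09,jaw_hinge=.06,latch_knob=.108,latch_hinge=.0835,v_block=0,cup_near=0)
for c in("scene","top"):
    im,d=manip.camera(c); cv2.imwrite(f"pics/{c}.png",im[...,::-1]); k=manip.get_calibration(c);print(c,np.round(k["xyz"],3),k["fx"])
    for n,z in H.items():
        for r in manip.tip_of(n,c)[:1]: print(n,round(r["p"],2),np.round(r["pixel"]),np.round(at_z(c,r["pixel"],z),4))
E
```

```text
pics
{'clock': np.float64(0.0), 'joint_pos': array([-1.172,  0.333, -0.065,  1.461,  0.022,  1.35 , -0.089]), 'joint_velocities': array([ 0.001,  0.001,  0.   , -0.   ,  0.001, -0.   ,  0.   ]), 'tau': array([-0.0000e+00, -6.2545e+01,  4.9000e-02, -3.9160e+01,  1.6000e-02,
        1.0000e-02,  0.0000e+00]), 'position': array([0.256, 0.57 , 0.245]), 'ee_rot': array([ 0.209,  0.978, -0.001, -0.   ]), 'ft_force': array([0.023, 0.033, 0.366]), 'torque': array([ 0.008, -0.03 ,  0.058]), 'grasp_force': np.float64(0.0), 'grip_width': np.float64(1.002)}
scene [ 0.127 -0.342  0.677] 445.2615928406855
blank_end_center 0.77 [231. 142.] [0.5472 0.4223 0.03  ]
stand 0.59 [257. 210.] [0.4937 0.2192 0.    ]
seat_face 0.7 [258. 192.] [0.4927 0.2148 0.056 ]
fixed_lip 0.66 [269. 188.] [0.5139 0.2068 0.064 ]
catch_pin 0.81 [204. 174.] [0.4141 0.3018 0.075 ]
jaw_hinge 0.93 [253. 176.] [0.5074 0.2589 0.06  ]
latch_knob 0.68 [314. 210.] [0.522  0.0766 0.108 ]
latch_hinge 0.57 [277. 195.] [0.5022 0.1627 0.0835]
cup_near 0.95 [236. 272.] [0.372  0.1008 0.    ]
top [0.274 0.169 1.018] 448.79929856798054
blank_end_center 0.97 [155. 163.] [0.5479 0.4232 0.03  ]
stand 0.96 [245. 190.] [0.4926 0.2191 0.    ]
seat_face 0.9 [246. 181.] [0.5004 0.2145 0.056 ]
fixed_lip 0.74 [247. 168.] [0.5285 0.2113 0.064 ]
catch_pin 0.57 [199. 214.] [0.4243 0.3122 0.075 ]
jaw_knob 0.72 [194. 192.] [0.4675 0.321  0.09  ]
jaw_hinge 0.73 [226. 180.] [0.5008 0.2576 0.06  ]
latch_knob 0.72 [307. 161.] [0.5303 0.0824 0.108 ]
latch_hinge 0.59 [271. 179.] [0.4987 0.1595 0.0835]
v_block 0.88 [359. 212.] [ 0.4396 -0.045   0.    ]
cup_near 0.94 [294. 243.] [0.3697 0.1065 0.    ]
```

```bash
python3 - <<'E'
import cv2,numpy as np
a=cv2.imread("pics/top.png")[120:280,130:400]; cv2.imwrite("pics/topc.png",cv2.resize(a,(800,474),interpolation=cv2.INTER_CUBIC))
a=cv2.imread("pics/scene.png")[110:310,170:370]; cv2.imwrite("pics/scenec.png",cv2.resize(a,(600,600),interpolation=cv2.INTER_CUBIC))
E
```

```text
(no output)
```

View pics/topc.png

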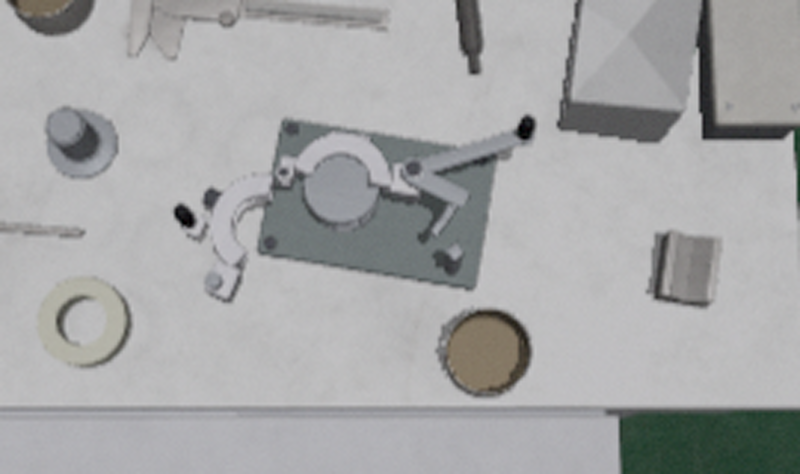

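View pics/scenec.png

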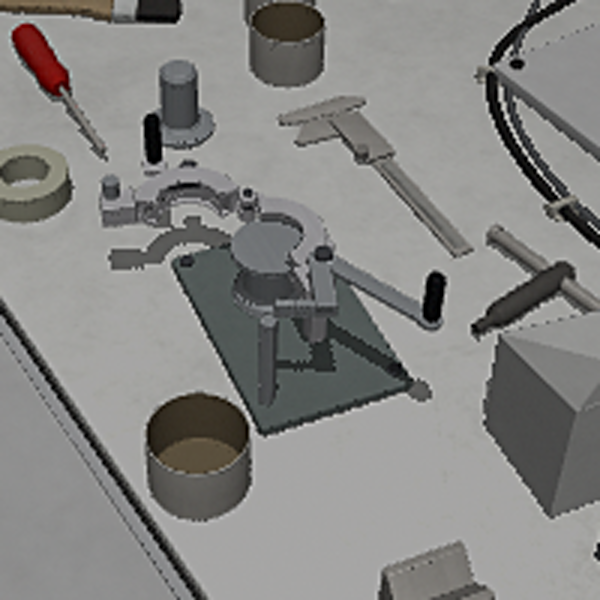

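```bash
python3 -m pendant '[[-0.8,0,0,0,0,1.1,1],[-1.7,0,0,0,0,2.2,1],[-2.6,-0.1,0,0,0,3.3,1],[-3.5,-0.1,0,0,0,4.4,1],[-4.4,-0.2,0,0,0,5.6,1],[-5.2,-0.2,0.2,0,0,6.8,1],[-5.9,-0.3,0.5,0,0,8,1],[-6.5,-0.3,0.9,0,0,9.1,1],[-6.5,-0.3,0.9,0,0,9.4,1],[-6.5,-0.3,0.9,0,0,9.4,1]]' 40
python3 - <<'E'
from h import *
o=manip.get_obs(); print(np.round(o["position"],4),np.round(o["ee_rot"],3),np.round(o["joint_pos"],2),R.from_quat(o["ee_rot"]).as_matrix().round(3))
H=dict(blank_end_center=.03,stand=0,seat_face=.056,fixed_lip=.064,catch_pin=.075,jaw_knob=.09,jaw_hinge=.06,latch_knob=.108,latch_hinge=.0835)
im,d=manip.camera("wrist"); cv2.imwrite("pics/w1.png",im[...,::-1]); print(manip.get_calibration("wrist"))
for n,z in H.items():
    for r in manip.tip_of(n,"wrist")[:2]: print(n,round(r["p"],2),np.round(r["pixel"]),np.round(at_z("wrist",r["pixel"],z),4))
E
```

```text
clock: 2.45
position: [0.5463, 0.4235, 0.2]
ee_rot: [0.762, 0.647, -0.0, -0.0]
ft_force: [0.3, 0.2, -0.0]
grip_width: 0.997
grasp_force: 0.0
[0.5463 0.4235 0.2   ] [ 0.762  0.647 -0.    -0.   ] [-0.91  0.51  0.27  1.34 -0.13  1.32 -0.8 ] [[ 0.163  0.987 -0.   ]
 [ 0.987 -0.163 -0.   ]
 [-0.    -0.    -1.   ]]
{'fx': 297.3186396354542, 'fy': 297.3186396354542, 'cx': 252.2130529419456, 'cy': 190.0298709757266, 'xyz': array([0.5581471 , 0.50160236, 0.32894949]), 'orientation': array([-0.15583148,  0.01227596, -0.07973706,  0.98448355])}
blank_end_center 0.85 [252. 178.] [0.5441 0.4192 0.03  ]
stand 0.56 [244. 315.] [0.4985 0.2105 0.    ]
stand 0.36 [190. 296.] [ 0.43    0.2563 -0.    ]
seat_face 0.69 [243. 339.] [0.5004 0.2173 0.056 ]
catch_pin 0.85 [159. 300.] [0.4206 0.3093 0.075 ]
catch_pin 0.53 [262. 342.] [0.5259 0.2281 0.075 ]
jaw_knob 0.88 [186. 295.] [0.4614 0.3246 0.09  ]
jaw_hinge 0.64 [236. 320.] [0.4985 0.2568 0.06  ]
jaw_hinge 0.52 [264. 345.] [0.5248 0.2047 0.06  ]
```

View pics/w1.png

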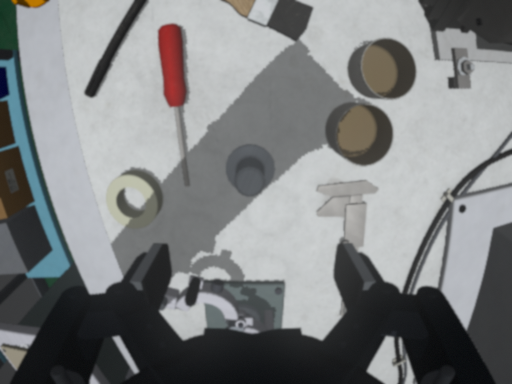

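```bash
cat >> h.py <<'E'
def cloud(c,d):
    k=manip.get_calibration(c); v,u=np.mgrid[:384,:512]; x=(u-k["cx"])/k["fx"]; y=(v-k["cy"])/k["fy"]
    if c=="wrist":
        r=np.hypot(x,y)+1e-9; t=np.tan(np.minimum(r,1.5))/r; x=x*t; y=y*t
    p=np.stack([x*d,-y*d,-d],-1); p=R.from_quat(k["orientation"]).apply(p.reshape(-1,3)).reshape(384,512,3)+k["xyz"]
    p[d==0]=np.nan; return p
E
python3 - <<'E'
from h import *
from scipy.optimize import least_squares
for c in("wrist","scene","top"):
    im,d=manip.camera(c); P=cloud(c,d)
    def near(x,y,r,z0,z1): return P[(np.hypot(P[...,0]-x,P[...,1]-y)<r)&(P[...,2]>z0)&(P[...,2]<z1)]
    q=near(.547,.4225,.024,.053,.07); print(c,"neck top",len(q),q.mean(0).round(4),((q.min(0)+q.max(0))/2).round(4))
    q=near(.497,.2165,.022,.05,.0615); print("seat",len(q),q.mean(0).round(4))
    q=near(.497,.2165,.12,.004,.017); 
    if len(q)>50:
        b=cv2.minAreaRect((q[:,:2]*1000).astype(np.float32)); print("plate",len(q),b,q[:,2].mean())
    for n,x,y,z0,z1 in(("latchknob",.527,.08,.112,.13),("jawknob",.4645,.322,.095,.115)):
        q=near(x,y,.02,z0,z1)
        if len(q): print(n,len(q),q.mean(0).round(4))
E
```

```text
wrist neck top 741 [0.5434 0.4236 0.0592] [0.5432 0.4225 0.0579]
seat 18 [0.4976 0.2359 0.0558]
plate 2168 ((502.5311279296875, 233.82159423828125), (84.64885711669922, 110.23918151855469), 80.7490234375) 0.010085108039070804
jawknob 134 [0.4689 0.3281 0.1024]
scene neck top 87 [0.54   0.4187 0.0587] [0.5412 0.4215 0.0581]
seat 230 [0.4961 0.2171 0.0559]
plate 2102 ((496.73516845703125, 207.4266357421875), (212.18943786621094, 110.46565246582031), 80.1091537475586) 0.009963774160587366
latchknob 39 [0.5255 0.0796 0.1188]
jawknob 34 [0.4655 0.3223 0.1011]<stdin>:6: RuntimeWarning: Mean of empty slice.
  ret = um.true_divide(
Traceback (most recent call last):
ValueError: zero-size array to reduction operation minimum which has no identity
```

```bash
python3 -m pendant '[[0,-0.04,0.6,0,0,0,1],[0,-0.04,1.2,0,0,0,1],[0,-0.04,1.8,0,0,0,1],[0,-0.04,2.4,0,0,0,1],[0,-0.04,2.8,0,0,0,1],[0,-0.04,3.06,0,0,0,1],[0,-0.04,3.06,0,0,0,0],[0,-0.04,3.06,0,0,0,-1],[0,-0.04,3.06,0,0,0,-1],[0,-0.04,3.06,0,0,0,-1]]' 30
python3 -c "
from h import *
o=manip.get_obs();print(o['joint_pos'].round(2),o['ft_force'],manip.tip_reach)"
```

```text
clock: 4.35
position: [0.5447, 0.4242, 0.0484]
ee_rot: [0.762, 0.647, 0.001, -0.0]
ft_force: [-1.2, -1.2, 5.0]
grip_width: 0.344
grasp_force: 30.3
[-0.9   0.64  0.24  1.48 -0.16  1.05 -0.78] [-1.20829858 -1.19569643  4.98166755] 0.014
```

```bash
python3 -m pendant '[[0,0,-0.5,0,0,0,-1],[0,0,-1.2,0,0,0,-1],[0,0,-2,0,0,0,-1],[-0.4,0,-2.8,0,0,0,-1],[-1.2,-0.1,-3,0,0,0,-1],[-2.1,-0.3,-3,0,0,0,-1],[-3.0,-0.5,-3,0,0,0,-1],[-3.8,-0.7,-3,0,0,0,-1],[-4.25,-0.75,-3,0,0,0,-1],[-4.25,-0.75,-3,0,0,0,-1]]'
python3 - <<'E'
from h import *
o=manip.get_obs(); print(np.round(o["position"],4),o["grip_width"],np.round(o["joint_pos"],2))
H=dict(blank_end_center=.145,stand=0,seat_face=.056,fixed_lip=.064,catch_pin=.075,jaw_knob=.09,jaw_hinge=.06,latch_knob=.108,latch_hinge=.0835)
c="wrist"
im,d=manip.camera(c); cv2.imwrite("pics/w2.png",im[...,::-1]); np.save("w2d.npy",d)
for n,z in H.items():
    for r in manip.tip_of(n,c)[:1]: print(n,round(r["p"],2),np.round(r["pixel"]),np.round(at_z(c,r["pixel"],z),4))
P=cloud(c,d); z=P[...,2]; g=np.hypot(P[...,0]-.5,P[...,1]-.21)<.12
for a,b in((.008,.013),(.053,.059),(.065,.071)):
    q=P[g&(z>a)&(z<b)]
    if len(q)>20: print(a,len(q),q.mean(0).round(4),q.min(0).round(4),q.max(0).round(4),cv2.minAreaRect((q[:,:2]*1000).astype(np.float32)))
E
```

```text
clock: 5.6
position: [0.4729, 0.2191, 0.1977]
ee_rot: [0.763, 0.646, 0.0, -0.0]
ft_force: [0.0, 1.1, -2.0]
grip_width: 0.335
grasp_force: 30.2
[0.4729 0.2191 0.1977] 0.33461461870561987 [-0.82  0.13  0.33  1.82 -0.05  1.2  -0.65]
blank_end_center 0.69 [252. 248.] [0.4689 0.1995 0.145 ]
stand 0.67 [275. 168.] [0.4979 0.2162 0.    ]
seat_face 0.65 [277. 181.] [0.496  0.2176 0.056 ]
fixed_lip 0.53 [277. 136.] [0.5013 0.2616 0.064 ]
catch_pin 0.97 [176. 100.] [0.4208 0.3077 0.075 ]
jaw_knob 0.94 [218.  65.] [0.4631 0.3278 0.09  ]
jaw_hinge 0.8 [277. 137.] [0.5015 0.2588 0.06  ]
latch_hinge 0.6 [274. 167.] [0.494  0.2379 0.0835]
0.008 4574 [0.5028 0.2273 0.0095] [0.4418 0.0991 0.008 ] [0.5612 0.284  0.0129] ((494.5753479003906, 191.737548828125), (169.81251525878906, 109.48452758789062), 80.44739532470703)
0.053 1688 [0.4972 0.2229 0.0555] [0.4323 0.1766 0.053 ] [0.5387 0.3177 0.0587] ((490.2370300292969, 251.64273071289062), (66.69432067871094, 151.94088745117188), 28.322959899902344)
0.065 3738 [0.4874 0.2638 0.0673] [0.4154 0.1617 0.065 ] [0.5343 0.3267 0.071 ] ((488.41888427734375, 247.42591857910156), (66.46478271484375, 164.88186645507812), 34.52397155761719)
```

View pics/w2.png

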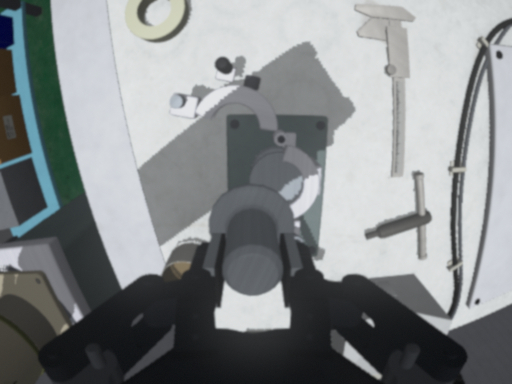

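```bash
python3 - <<'E'
from h import *
from scipy.optimize import least_squares
X=np.array([.987,-.163]);Y=np.array([.163,.987])
for c in("wrist","scene","top"):
    im,d=manip.camera(c); P=cloud(c,d); q=P[(P[...,2]>.0655)&(P[...,2]<.0705)][:,:2]-[.497,.2165]
    s=np.stack([q@X,q@Y],1)*1000; r=np.hypot(*s.T); a=np.degrees(np.arctan2(s[:,1],s[:,0]))
    m=(r<50)&(r>15)&(abs(a)<80); s,r,a=s[m],r[m],a[m]; print(c,len(s))
    if len(s)<40: continue
    for f,nm in((np.argmin,"in"),(np.argmax,"out")):
        b=[s[i][f(r[i])] for k in range(-75,76,10) if len(i:=np.where(abs(a-k)<5)[0])>3]; b=np.array(b)
        z=least_squares(lambda t:np.hypot(*(b-t[:2]).T)-t[2],[0,0,28],loss="soft_l1"); print(nm,len(b),z.x.round(1),z.cost.round(1))
    i=(P[...,2]>.053)&(P[...,2]<.0605); q=P[i][:,:2]-[.497,.2165]; s=np.stack([q@X,q@Y],1)*1000; s=s[np.hypot(*s.T)<34]; print("seat",len(s),s.min(0).round(1),s.max(0).round(1))
print(manip.get_calibration("top")["xyz"])
E
```

```text
wrist 1355
in 16 [-0.1 -1.3 22. ] 22.2
out 16 [-4.4 -3.5 41.5] 18.7
seat 1564 [-26.1 -23.3] [23.9 26.1]
scene 181
in 16 [ 0.8 -2.1 21.6] 4.3
out 16 [ 1.1 -1.5 34.5] 7.2
seat 387 [-29.  -31.4] [25.6 32.4]
top 0
[0.27400086 0.16912484 1.01835253]
```

```bash
python3 - <<'E'
from h import *
from scipy.optimize import least_squares
o=manip.get_obs(); T=o["position"]; M=R.from_quat(o["ee_rot"]).as_matrix(); print(T.round(4))
im,d=manip.camera("wrist"); P=cloud("wrist",d); 
q=((P-T).reshape(-1,3)@M*1000)
u=np.tile(np.arange(512),384); v=np.repeat(np.arange(384),512)
i=(abs(u-252)<30)&(abs(v-270)<28)&(q[:,2]<-8)&(q[:,2]>-16); s=q[i]; print("top",len(s),s.mean(0).round(1),s.min(0).round(1),s.max(0).round(1))
i=(u>205)&(u<300)&(v<250)&(v>180)&(q[:,2]>38)&(q[:,2]<46); s=q[i]; print("flange",len(s),s.min(0).round(1),s.max(0).round(1),np.median(s[:,2]))
r=np.hypot(s[:,0],s[:,1]);a=np.degrees(np.arctan2(s[:,1],s[:,0]))
b=np.array([s[j][np.argmax(r[j])] for k in range(-90,91,10) if len(j:=np.where(abs(a-k)<5)[0])>3])[:,:2]
z=least_squares(lambda t:np.hypot(*(b-t[:2]).T)-28,[0,0],loss="soft_l1");print(len(b),z.x.round(2),z.cost.round(2))
E
```

```text
[0.4727 0.2203 0.1973]
top 2356 [  0.9  -0.6 -11.2] [-14.1 -15.  -13.5] [13.5 13.6 -8. ]
flange 2473 [-13.  -28.7  38. ] [25.8 26.6 46. ] 42.05634915269329
19 [-2.16 -1.06] 0.46
```

```bash
python3 -m pendant '[[0,0,0.4,0,0,0,-1],[0,0,0.8,0,0,0,-1],[0,0,1.2,0,0,0,-1],[0,0,1.5,0,0,0,-1],[0,0,1.65,0,0,0,-1],[0,0,1.72,0,0,0,-1],[0,0,1.74,0,0,0,-1],[0,0,1.76,0,0,0,-1],[0,0,1.76,0,0,0,-1],[0,0,1.76,0,0,0,-1]]'
python3 -m pendant '[[0,0,0.01,0,0,0,-1],[0,0,0.02,0,0,0,-1],[0,0,0.03,0,0,0,-1],[0,0,0.04,0,0,0,-1],[0,0,0.05,0,0,0,-1],[0,0,0.05,0,0,0,-1],[0,0,0.05,0,0,0,-1],[0,0,0.05,0,0,0,-1],[0,0,0.05,0,0,0,-1],[0,0,0.05,0,0,0,-1]]'
```

```text
clock: 7.55
position: [0.4728, 0.2203, 0.1095]
ee_rot: [0.763, 0.647, 0.0, -0.0]
ft_force: [0.4, -0.1, -1.5]
grip_width: 0.342
grasp_force: 30.2
clock: 8.8
position: [0.4727, 0.2203, 0.1068]
ee_rot: [0.762, 0.647, 0.0, -0.0]
ft_force: [0.5, -0.0, -2.9]
grip_width: 0.342
grasp_force: 30.2
```

```bash
python3 -m pendant '[[0,0,0.01,0,0,0,-1],[0,0,0.02,0,0,0,-1],[0,0,0.03,0,0,0,-1],[0,0,0.04,0,0,0,-1],[0,0,0.04,0,0,0,-1],[0,0,0.04,0,0,0,-1],[0,0,0.04,0,0,0,-1],[0,0,0.04,0,0,0,-1],[0,0,0.04,0,0,0,-1],[0,0,0.04,0,0,0,-1]]'
```

```text
clock: 10.05
position: [0.4727, 0.2203, 0.1048]
ee_rot: [0.762, 0.647, 0.0, -0.0]
ft_force: [-0.1, -0.2, -1.6]
grip_width: 0.343
grasp_force: 30.2
```

```bash
python3 -m pendant '[[0,0,0.01,0,0,0,-1],[0,0,0.02,0,0,0,-1],[0,0,0.02,0,0,0,-1],[0,0,0.02,0,0,0,-1],[0,0,0.02,0,0,0,-1],[0,0,0.02,0,0,0,-1],[0,0,0.02,0,0,0,-1],[0,0,0.02,0,0,0,-1],[0,0,0.02,0,0,0,-1],[0,0,0.02,0,0,0,-1]]'
```

```text
clock: 11.3
position: [0.4728, 0.2203, 0.1044]
ee_rot: [0.762, 0.647, 0.0, -0.0]
ft_force: [-2.7, -1.8, 5.8]
grip_width: 0.336
grasp_force: 31.0
```

```bash
python3 -m pendant '[[0,0.06,0,0,0,0,-1],[0,0.12,0,0,0,0,-1],[0,0.18,0,0,0,0,-1],[0,0.24,0,0,0,0,-1],[0,0.3,0,0,0,0,-1],[0,0.35,0,0,0,0,-1],[0,0.4,0,0,0,0,-1],[0,0.43,0,0,0,0,-1],[0,0.44,0,0,0,0,-1],[0,0.44,0,0,0,0,-1]]'
```

```text
clock: 12.55
position: [0.4942, 0.2174, 0.1044]
ee_rot: [0.762, 0.647, 0.0, -0.0]
ft_force: [-4.5, -0.1, 6.0]
grip_width: 0.343
grasp_force: 31.0
```

```bash
python3 -m pendant '[[0,0.01,0,0,0,0,-1],[0,0.02,0,0,0,0,-1],[0,0.03,0,0,0,0,-1],[0,0.04,0,0,0,0,-1],[0,0.05,0,0,0,0,-1],[0,0.06,0,0,0,0,-1],[0,0.06,0,0,0,0,-1],[0,0.06,0,0,0,0,-1],[0,0.06,0,0,0,0,-1],[0,0.06,0,0,0,0,-1]]'
```

```text
clock: 13.8
position: [0.4971, 0.2169, 0.1044]
ee_rot: [0.762, 0.647, 0.0, -0.0]
ft_force: [-3.6, 0.2, 5.1]
grip_width: 0.344
grasp_force: 31.0
```

```bash
python3 -m pendant '[[0,0.01,0,0,0,0,-1],[0,0.02,0,0,0,0,-1],[0,0.03,0,0,0,0,-1],[0,0.03,0,0,0,0,-1],[0,0.03,0,0,0,0,-1],[0,0.03,0,0,0,0,-1],[0,0.03,0,0,0,0,-1],[0,0.03,0,0,0,0,-1],[0,0.03,0,0,0,0,-1],[0,0.03,0,0,0,0,-1]]'
```

```text
clock: 15.05
position: [0.4986, 0.2166, 0.1044]
ee_rot: [0.762, 0.647, 0.0, -0.0]
ft_force: [-4.2, 0.6, 5.5]
grip_width: 0.339
grasp_force: 31.0
```

```bash
python3 -m pendant '[[0,0.01,0,0,0,0,-1],[0,0.02,0,0,0,0,-1],[0,0.03,0,0,0,0,-1],[0,0.03,0,0,0,0,-1],[0,0.03,0,0,0,0,-1],[0,0.03,0,0,0,0,-1],[0,0.03,0,0,0,0,-1],[0,0.03,0,0,0,0,-1],[0,0.03,0,0,0,0,-1],[0,0.03,0,0,0,0,-1]]'
```

```text
clock: 16.3
position: [0.4992, 0.2166, 0.1044]
ee_rot: [0.762, 0.647, -0.0, -0.001]
ft_force: [-9.1, -0.1, 11.2]
grip_width: 0.339
grasp_force: 31.6
```

```bash
python3 -m pendant '[[0,0.005,-0.01,0,0,0,-1],[0,0.01,-0.01,0,0,0,-1],[0,0.01,-0.01,0,0,0,-1],[0,0.01,-0.01,0,0,0,-1],[0,0.01,-0.01,0,0,0,-1],[0,0.01,-0.01,0,0,0,-1],[0,0.01,-0.01,0,0,0,-1],[0,0.01,-0.01,0,0,0,-1],[0,0.01,-0.01,0,0,0,-1],[0,0.01,-0.01,0,0,0,-1]]'
```

```text
clock: 17.55
position: [0.4993, 0.2166, 0.1045]
ee_rot: [0.762, 0.647, -0.001, -0.001]
ft_force: [-8.2, 1.7, 6.7]
grip_width: 0.336
grasp_force: 31.3
```

```bash
python3 -m pendant '[[0,-0.01,-0.01,0,0,0,-0.2],[0,-0.01,-0.01,0,0,0,-0.2],[0,-0.01,-0.01,0,0,0,-0.2],[0,-0.01,-0.3,0,0,0,-0.2],[0,-0.01,-0.7,0,0,0,-0.2],[0,0,-1.2,0,0,0,-0.2],[0.7,-0.3,-1.2,0,0,-1.3,-0.2],[1.4,-0.7,-1.2,0,0,-2.6,-0.2],[2,-1.03,-1.2,0,0,-3.9,-0.2],[2,-1.03,-1.2,0,0,-5,-0.2]]'
python3 - <<'E'
from h import *
c="wrist"; im,d=manip.camera(c); cv2.imwrite("pics/w3.png",im[...,::-1])
o=manip.get_obs(); print(np.round(o["position"],4),R.from_quat(o["ee_rot"]).as_matrix()[:2,:2].round(3),np.round(o["joint_pos"],2))
for n,z in dict(jaw_knob=.09,catch_pin=.075,blank_end_center=.086,seat_face=.056,jaw_hinge=.06,latch_knob=.108).items():
    for r in manip.tip_of(n,c)[:1]: print(n,round(r["p"],2),np.round(r["pixel"]),np.round(at_z(c,r["pixel"],z),4))
P=cloud(c,d)
for n,x,y,z0,z1,rr in(("knobtop",.465,.3236,.1,.11,.015),("necktop",.4987,.2155,.109,.12,.02)):
    q=P[(np.hypot(P[...,0]-x,P[...,1]-y)<rr)&(P[...,2]>z0)&(P[...,2]<z1)]
    if len(q): print(n,len(q),q.mean(0).round(4),q.min(0).round(4),q.max(0).round(4))
E
```

```text
clock: 18.8
position: [0.4651, 0.3259, 0.1653]
ee_rot: [0.491, 0.871, 0.001, -0.0]
ft_force: [0.3, -0.3, -1.1]
grip_width: 0.398
grasp_force: 0.0
[0.466  0.3241 0.1653] [[-0.522  0.853]
 [ 0.853  0.522]] [-0.85  0.26  0.19  1.73 -0.05  1.15 -0.1 ]
jaw_knob 0.83 [254. 211.] [0.4691 0.3203 0.09  ]
catch_pin 0.97 [193. 194.] [0.4233 0.3028 0.075 ]
blank_end_center 0.65 [223. 318.] [0.5007 0.2107 0.086 ]
jaw_hinge 0.95 [250. 272.] [0.5041 0.2539 0.06  ]
knobtop 194 [0.4685 0.3233 0.1039] [0.4636 0.3173 0.1002] [0.4747 0.3279 0.1068]
necktop 71 [0.4929 0.2239 0.1113] [0.4868 0.2201 0.1092] [0.5023 0.2263 0.1137]
```

View pics/w3.png

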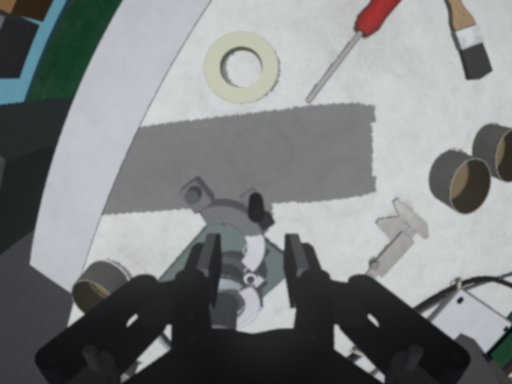

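```bash
python3 -m pendant '[[-0.05,0.02,0.3,0,0,0,-0.2],[-0.05,0.02,0.7,0,0,0,-0.2],[-0.05,0.02,1.1,0,0,0,-0.2],[-0.05,0.02,1.35,0,0,0,-0.2],[-0.05,0.02,1.46,0,0,0,-0.2],[-0.05,0.02,1.46,0,0,0,-0.2],[-0.05,0.02,1.46,0,0,0,-1],[-0.05,0.02,1.46,0,0,0,-1],[-0.05,0.02,1.46,0,0,0,-1],[-0.05,0.02,1.46,0,0,0,-1]]' 20
python3 - <<'E'
from h import *
c="wrist"; im,d=manip.camera(c)
o=manip.get_obs(); M=R.from_quat(o["ee_rot"]).as_matrix(); T=o["position"];print(T.round(4),o["grip_width"],o["ft_force"].round(1),M[:2,:2].round(3))
P=(cloud(c,d)-T).reshape(-1,3)@M*1000
q=P[(np.hypot(P[:,0],P[:,1])<14)&(P[:,2]<-8)&(P[:,2]>-20)]; print(len(q),q.mean(0) if len(q) else 0)
E
```

```text
clock: 20.4
position: [0.4688, 0.3215, 0.092]
ee_rot: [0.495, 0.869, 0.001, 0.0]
ft_force: [1.0, 1.2, 5.3]
grip_width: 0.128
grasp_force: 21.2
[0.4688 0.3215 0.092 ] 0.13061091957905283 [-0.1  0.9  6.6] [[-0.51  0.86]
 [ 0.86  0.51]]
738 [  6.7935804   -0.15651512 -13.26341846]
```

```bash
python3 -m pendant '[[-0.01,-0.16,0,0,0,-0.75,-1],[-0.03,-0.31,0,0,0,-1.5,-1],[-0.07,-0.46,0,0,0,-2.25,-1],[-0.13,-0.61,0,0,0,-3,-1],[-0.2,-0.75,0,0,0,-3.75,-1],[-0.29,-0.88,0,0,0,-4.5,-1],[-0.38,-1.0,0,0,0,-5.25,-1],[-0.5,-1.12,0,0,0,-6,-1],[-0.62,-1.21,0,0,0,-6.75,-1],[-0.75,-1.3,0,0,0,-7.5,-1]]'
python3 - <<'E'
from h import *
o=manip.get_obs(); M=R.from_quat(o["ee_rot"]).as_matrix(); T=o["position"];v=T[:2]-[.5053,.2568]
print(T.round(4),o["grip_width"],o["ft_force"].round(1),(M.T@o["ft_force"]).round(1),M[:2,:2].round(3),np.hypot(*v),np.degrees(np.arctan2(v[1],v[0])),o["joint_pos"].round(2),manip.get_obs()["clock"])
E
```

```text
clock: 21.7
position: [0.4309, 0.2568, 0.0919]
ee_rot: [-0.008, 1.0, 0.001, -0.0]
ft_force: [-3.4, 3.2, 6.8]
grip_width: 0.129
grasp_force: 21.5
[0.4309 0.2568 0.0919] 0.1287773260615987 [-3.4  3.2  6.8] [ 3.3  3.2 -6.8] [[-1.    -0.016]
 [-0.016  1.   ]] 0.074358394284718 -179.9836709908472 [-0.67  0.21  0.05  1.96 -0.02  0.97  0.97] 21.7
```

```bash
cat > st.py <<'E'
from h import *
o=manip.get_obs(); M=R.from_quat(o["ee_rot"]).as_matrix(); T=o["position"];v=T[:2]-[.5053,.2568]
print(T.round(4),o["grip_width"].round(3),"Ftool",(M.T@o["ft_force"]).round(1),M[:2,1].round(3),"jaw r,ang",np.hypot(*v).round(4),(np.degrees(np.arctan2(v[1],v[0]))%360).round(1))
E
python3 -m pendant '[[0,-0.09,0,0,0,-0.4,-1],[-0.01,-0.17,0,0,0,-0.8,-1],[-0.02,-0.26,0,0,0,-1.2,-1],[-0.04,-0.34,0,0,0,-1.65,-1],[-0.06,-0.43,0,0,0,-2.05,-1],[-0.09,-0.51,0,0,0,-2.5,-1],[-0.12,-0.59,0,0,0,-2.9,-1],[-0.16,-0.67,0,0,0,-3.3,-1],[-0.2,-0.74,0,0,0,-3.7,-1],[-0.24,-0.82,0,0,0,-4.1,-1]]' >/dev/null; python3 st.py
```

```text
Traceback (most recent call last):
  File "st.py", line 3, in <module>
    print(T.round(4),o["grip_width"].round(3),"Ftool",(M.T@o["ft_force"]).round(1),M[:2,1].round(3),"jaw r,ang",np.hypot(*v).round(4),(np.degrees(np.arctan2(v[1],v[0]))%360).round(1))
                     ^^^^^^^^^^^^^^^^^^^^^
AttributeError: 'float' object has no attribute 'round'
```

```bash
sed -i 's/o\["grip_width"\].round(3)/round(float(o["grip_width"]),3),float(o["clock"])/' st.py; python3 st.py
```

```text
[0.4436 0.2156 0.0919] 0.13 22.95 Ftool [ 3.5  4.1 -8.8] [-0.553  0.833] jaw r,ang 0.0742 213.7
```

```bash
python3 -m pendant '[[0,-0.02,0,0,0,-0.1,-1],[0,-0.04,0,0,0,-0.2,-1],[0,-0.06,0,0,0,-0.3,-1],[0,-0.08,0,0,0,-0.4,-1],[-0.01,-0.1,0,0,0,-0.5,-1],[-0.01,-0.12,0,0,0,-0.6,-1],[-0.01,-0.13,0,0,0,-0.7,-1],[-0.01,-0.14,0,0,0,-0.7,-1],[-0.01,-0.14,0,0,0,-0.7,-1],[-0.01,-0.14,0,0,0,-0.7,-1]]' 60 >/dev/null; python3 st.py
```

```text
[0.4467 0.2111 0.092 ] 0.116 24.2 Ftool [  5.4  10.7 -12.6] [-0.631  0.776] jaw r,ang 0.0743 217.9
```

```bash
python3 -m pendant '[[0,-0.01,0,0,0,-0.1,-1],[0,-0.02,0,0,0,-0.1,-1],[0,-0.03,0,0,0,-0.2,-1],[0,-0.04,0,0,0,-0.2,-1],[0,-0.05,0,0,0,-0.2,-1],[0,-0.05,0,0,0,-0.2,-1],[0,-0.05,0,0,0,-0.2,-1],[0,-0.05,0,0,0,-0.2,-1],[0,-0.05,0,0,0,-0.2,-1],[0,-0.05,0,0,0,-0.2,-1]]' >/dev/null; python3 st.py
```

```text
[0.4478 0.2097 0.0919] 0.115 25.45 Ftool [  5.8  13.3 -13.2] [-0.653  0.757] jaw r,ang 0.0743 219.3
```

```bash
python3 -m pendant '[[0,-0.01,0,0,0,0,-1],[0,-0.02,0,0,0,-0.1,-1],[0,-0.03,0,0,0,-0.1,-1],[0,-0.04,0,0,0,-0.2,-1],[0,-0.05,0,0,0,-0.2,-1],[0,-0.05,0,0,0,-0.2,-1],[0,-0.05,0,0,0,-0.2,-1],[0,-0.05,0,0,0,-0.2,-1],[0,-0.05,0,0,0,-0.2,-1],[0,-0.05,0,0,0,-0.2,-1]]' >/dev/null; python3 st.py
```

```text
[0.4485 0.209  0.0919] 0.117 26.7 Ftool [  6.   19.7 -15.2] [-0.675  0.738] jaw r,ang 0.0743 220.1
```

```bash
python3 -m pendant '[[0,-0.01,0,0,0,0,-1],[0,-0.02,0,0,0,0,-1],[0,-0.025,0,0,0,0,-1],[0,-0.025,0,0,0,0,-1],[0,-0.025,0,0,0,0,-1],[0,-0.025,0,0,0,0,-1],[0,-0.025,0,0,0,0,-1],[0,-0.025,0,0,0,0,-1],[0,-0.025,0,0,0,0,-1],[0,-0.025,0,0,0,0,-1]]' >/dev/null; python3 st.py
```

```text
[0.4485 0.2089 0.0919] 0.118 27.95 Ftool [  6.7  24.3 -17.6] [-0.675  0.738] jaw r,ang 0.0743 220.1
```

```bash
python3 -m pendant '[[0,0.06,0,0,0,0,-0.6],[0,0.06,0,0,0,0,-0.2],[0,0.06,0,0,0,0,-0.2],[0,0.06,0,0,0,0,-0.2],[0,0.06,-0.6,0,0,0,-0.2],[0,0,-1.5,0,0,0,-0.2],[0,-0.5,-1.5,0,0,1.3,-0.2],[0.2,-1,-1.5,0,0,2.6,-0.2],[0.3,-1.5,-1.5,0,0,3.9,-0.2],[0.3,-1.5,-1.5,0,0,5.2,-0.2]]' 30 >/dev/null; python3 st.py
python3 - <<'E'
from h import *
c="scene"; im,d=manip.camera(c); P=cloud(c,d)
for n,z in dict(latch_knob=.108,latch_hinge=.0835,catch_pin=.075,jaw_knob=.09).items():
    for r in manip.tip_of(n,c)[:1]: print(n,round(r["p"],2),np.round(r["pixel"]),np.round(at_z(c,r["pixel"],z),4))
q=P[(np.hypot(P[...,0]-.527,P[...,1]-.08)<.02)&(P[...,2]>.1)&(P[...,2]<.13)]; print("knob",len(q),q.mean(0).round(4) if len(q) else 0)
q=P[(P[...,0]>.45)&(P[...,0]<.75)&(P[...,1]>-.1)&(P[...,1]<.06)&(P[...,2]>.03)]; print("box",len(q),q.min(0).round(3) if len(q) else 0,q.max(0).round(3))
q=q[q[:,2]>.1]; print(q[:,1].max() if len(q) else 0, q[:,0].min())
E
```

```text
[0.4925 0.1363 0.1662] 0.397 29.2 Ftool [-0.1  0.  -0. ] [-0.001  1.   ] jaw r,ang 0.1211 263.9
latch_knob 0.79 [314. 209.] [0.5239 0.0772 0.108 ]
latch_hinge 0.58 [279. 194.] [0.5065 0.1634 0.0835]
catch_pin 0.78 [256. 204.] [0.4594 0.1706 0.075 ]
jaw_knob 0.9 [237. 190.] [0.4402 0.211  0.09  ]
knob 73 [0.5248 0.0787 0.1132]
box 6113 [ 0.45 -0.1   0.03] [0.717 0.05  0.119]
0.029812959094003777 0.5402733371814943
```

```bash
python3 -m pendant '[[-0.1,-0.2,0,0,0,1.3,-0.2],[-0.2,-0.4,0,0,0,2.6,-0.2],[-0.3,-0.6,0,0,0,3.9,-0.2],[-0.4,-0.8,0,0,0,5.2,-0.2],[-0.5,-1,0,0,0,6.5,-0.2],[-0.6,-1.1,0,0,0,7.7,-0.2],[-0.65,-1.14,0,0,0,8.8,-0.2],[-0.65,-1.14,0,0,0,9.4,-0.2],[-0.65,-1.14,0,0,0,9.4,-0.2],[-0.65,-1.14,0,0,0,9.4,-0.2]]' >/dev/null; python3 st.py
python3 - <<'E'
from h import *
c="wrist"; im,d=manip.camera(c); cv2.imwrite("pics/w4.png",im[...,::-1])
o=manip.get_obs(); M=R.from_quat(o["ee_rot"]).as_matrix(); T=o["position"]; print(o["joint_pos"].round(2))
for n,z in dict(latch_knob=.108,latch_hinge=.0835,catch_pin=.075,blank_end_center=.086,jaw_knob=.09).items():
    for r in manip.tip_of(n,c)[:1]:
        p=at_z(c,r["pixel"],z); print(n,round(r["p"],2),np.round(r["pixel"]),p.round(4),((p-T)@M*1000).round(1))
Q=(cloud(c,d)-T).reshape(-1,3)@M*1000; z=T[2]*1000-Q[:,2]
q=Q[(np.hypot(Q[:,0],Q[:,1])<16)&(z>112)&(z<127)]; print(len(q),q.mean(0).round(1) if len(q) else 0)
E
```

```text
[0.5247 0.0824 0.1663] 0.396 30.7 Ftool [-0.2  0.2 -0.8] [0.963 0.27 ] jaw r,ang 0.1754 276.4
[-0.5   0.18  0.29  1.83 -0.06  1.14  0.08]
latch_knob 0.63 [257. 217.] [0.5275 0.0818 0.108 ] [-1.3  2.5 58.3]
latch_hinge 0.85 [248.  93.] [0.4998 0.1601 0.0835] [81.5 -3.1 82.8]
catch_pin 0.57 [207.  71.] [0.4661 0.1679 0.075 ] [ 98.2 -33.5  91.3]
blank_end_center 0.68 [271.  24.] [0.5014 0.2122 0.086 ] [131.3  12.5  80.3]
jaw_knob 0.88 [185.   9.] [0.4411 0.2077 0.09  ] [143.2 -46.8  76.3]
290 [ 0.5  2.8 47. ]
```

View pics/w4.png

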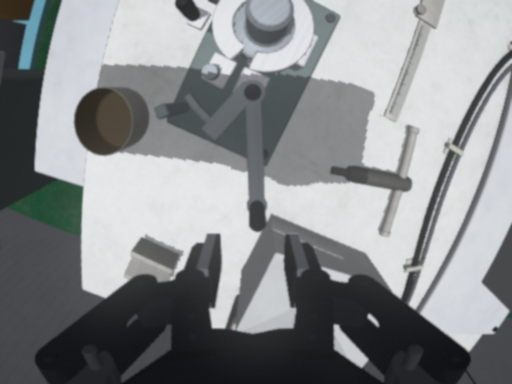

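```bash
python3 - <<'E'
from h import *
o=manip.get_obs(); M=R.from_quat(o["ee_rot"]).as_matrix(); T=o["position"]
im,d=manip.camera("wrist")
for px in((277,222),(300,235),(262,260),(320,250)):
    p=cloud("wrist",d)[px[1],px[0]]; print(px,p.round(3),((p-T)@M*1000).round(0))
im,d=manip.camera("scene"); P=cloud("scene",d).reshape(-1,3); Q=(P-T)@M*1000
for z in(.03,.05,.07,.085,.1,.11):
    i=(abs(P[:,2]-z)<.007)&(np.hypot(Q[:,0],Q[:,1])<150)&(Q[:,0]<-10)&(Q[:,1]<80); q=Q[i]
    if len(q): print(z,len(q),"max toolx",q[q[:,0].argmax()].round(0),P[i][q[:,0].argmax()].round(3))
E
```

```text
(277, 222) [0.559 0.048 0.026] [-42.  24. 140.]
(300, 235) [0.584 0.044 0.034] [-53.  47. 132.]
(262, 260) [0.55  0.023 0.062] [-64.   8. 104.]
(320, 250) [0.604 0.04  0.048] [-62.  65. 118.]
0.03 518 max toolx [-39.  19. 143.] [0.553 0.049 0.024]
0.05 283 max toolx [-40.  20. 122.] [0.554 0.049 0.044]
0.07 446 max toolx [-41.  18.  90.] [0.553 0.047 0.077]
0.085 943 max toolx [-42.  17.  80.] [0.552 0.046 0.086]
0.1 458 max toolx [-57.   9.  73.] [0.548 0.029 0.093]
0.11 113 max toolx [-110.  -14.   63.] [ 0.54  -0.027  0.103]
```

```bash
python3 -m pendant '[[0,0.05,0.3,0,0,0,-0.2],[0,0.05,0.6,0,0,0,-0.2],[0,0.05,0.9,0,0,0,-0.2],[0,0.05,1.15,0,0,0,-0.2],[0,0.05,1.25,0,0,0,-0.2],[0,0.05,1.25,0,0,0,-0.2],[0,0.05,1.25,0,0,0,-1],[0,0.05,1.25,0,0,0,-1],[0,0.05,1.25,0,0,0,-1],[0,0.05,1.25,0,0,0,-1]]' 30 >/dev/null
sed -i '$a w=T[:2]-[.5038,.1617]; print("latch r,ang",np.hypot(*w).round(4),(np.degrees(np.arctan2(w[1],w[0]))%360).round(1),M[:2,0].round(3))' st.py; python3 st.py
```

```text
[0.5276 0.0829 0.1043] 0.126 32.35 Ftool [-0.7 -0.2 -3.9] [0.964 0.266] jaw r,ang 0.1753 277.3
latch r,ang 0.0823 286.8 [-0.266  0.964]
```

```bash
python3 -m pendant '[[0,-0.09,0,0,0,0.37,-1],[0.01,-0.17,0,0,0,0.75,-1],[0.02,-0.26,0,0,0,1.12,-1],[0.04,-0.34,0,0,0,1.5,-1],[0.06,-0.43,0,0,0,1.87,-1],[0.08,-0.51,0,0,0,2.25,-1],[0.11,-0.59,0,0,0,2.62,-1],[0.14,-0.65,0,0,0,3,-1],[0.15,-0.69,0,0,0,3.1,-1],[0.15,-0.69,0,0,0,3.1,-1]]' >/dev/null;  python3 st.py
```

```text
[0.4922 0.0798 0.1043] 0.127 33.6 Ftool [-5.3 -0.8 -7. ] [ 0.986 -0.164] jaw r,ang 0.1775 265.8
latch r,ang 0.0827 262.0 [0.164 0.986]
```

```bash
python3 -m pendant '[[0,-0.06,0,0,0,0.25,-1],[0,-0.12,0,0,0,0.5,-1],[0.01,-0.17,0,0,0,0.75,-1],[0.02,-0.23,0,0,0,1,-1],[0.03,-0.29,0,0,0,1.25,-1],[0.04,-0.34,0,0,0,1.5,-1],[0.05,-0.4,0,0,0,1.75,-1],[0.06,-0.45,0,0,0,2,-1],[0.08,-0.51,0,0,0,2.25,-1],[0.1,-0.56,0,0,0,2.5,-1]]' >/dev/null;  python3 st.py
```

```text
[0.4657 0.0877 0.1042] 0.129 34.85 Ftool [-9.7  6.  -7.9] [ 0.87  -0.493] jaw r,ang 0.1737 256.8
latch r,ang 0.0832 242.8 [0.493 0.87 ]
```

```bash
python3 -m pendant '[[-0.01,-0.04,0,0,0,0.18,-1],[-0.02,-0.08,0,0,0,0.36,-1],[-0.03,-0.13,0,0,0,0.55,-1],[-0.03,-0.17,0,0,0,0.75,-1],[-0.03,-0.21,0,0,0,0.93,-1],[-0.02,-0.25,0,0,0,1.1,-1],[-0.01,-0.29,0,0,0,1.3,-1],[-0.01,-0.33,0,0,0,1.5,-1],[0,-0.38,0,0,0,1.68,-1],[0,-0.42,0,0,0,1.87,-1]]' >/dev/null;  python3 st.py
```

```text
[0.4474 0.0999 0.1042] 0.134 36.1 Ftool [-2.   3.4 -4.3] [ 0.714 -0.7  ] jaw r,ang 0.1672 249.7
latch r,ang 0.0837 227.6 [0.7   0.714]
```

```bash
python3 -m pendant '[[0,-0.03,0,0,0,0.12,-1],[0,-0.06,0,0,0,0.25,-1],[0,-0.09,0,0,0,0.37,-1],[0,-0.12,0,0,0,0.5,-1],[0,-0.15,0,0,0,0.62,-1],[0.01,-0.18,0,0,0,0.75,-1],[0.01,-0.21,0,0,0,0.87,-1],[0.02,-0.24,0,0,0,1,-1],[0.02,-0.24,0,0,0,1,-1],[0.02,-0.24,0,0,0,1,-1]]' >/dev/null;  python3 st.py
```

```text
[0.4387 0.109  0.1042] 0.128 37.35 Ftool [ -6.4   2.2 -10.3] [ 0.61  -0.792] jaw r,ang 0.1621 245.8
latch r,ang 0.0838 219.0 [0.792 0.61 ]
```

```bash
python3 -m pendant '[[0,-0.01,0,0,0,0.05,-1],[0,-0.02,0,0,0,0.1,-1],[0,-0.03,0,0,0,0.15,-1],[0,-0.04,0,0,0,0.2,-1],[0,-0.05,0,0,0,0.25,-1],[0,-0.06,0,0,0,0.3,-1],[0,-0.07,0,0,0,0.35,-1],[0,-0.08,0,0,0,0.35,-1],[0,-0.08,0,0,0,0.35,-1],[0,-0.08,0,0,0,0.35,-1]]' >/dev/null;  python3 st.py
```

```text
[0.4362 0.1122 0.1042] 0.129 38.6 Ftool [ -6.4   2.7 -10.9] [ 0.571 -0.821] jaw r,ang 0.1603 244.5
latch r,ang 0.0838 216.2 [0.821 0.571]
```

Still free; continue gently to find the stop.

```bash
python3 -m pendant '[[0,-0.01,0,0,0,0.05,-1],[0,-0.02,0,0,0,0.1,-1],[0,-0.03,0,0,0,0.15,-1],[0,-0.04,0,0,0,0.2,-1],[0,-0.05,0,0,0,0.2,-1],[0,-0.05,0,0,0,0.2,-1],[0,-0.05,0,0,0,0.2,-1],[0,-0.05,0,0,0,0.2,-1],[0,-0.05,0,0,0,0.2,-1],[0,-0.05,0,0,0,0.2,-1]]' >/dev/null;  python3 st.py
```

```text
[0.4348 0.1141 0.1041] 0.125 39.85 Ftool [ -6.2   3.1 -10.9] [ 0.548 -0.837] jaw r,ang 0.1591 243.7
latch r,ang 0.0838 214.6 [0.837 0.548]
```

```bash
python3 -m pendant '[[0,-0.01,0,0,0,0.05,-1],[0,-0.02,0,0,0,0.1,-1],[0,-0.03,0,0,0,0.15,-1],[0,-0.04,0,0,0,0.2,-1],[0,-0.05,0,0,0,0.2,-1],[0,-0.06,0,0,0,0.2,-1],[0,-0.06,0,0,0,0.2,-1],[0,-0.06,0,0,0,0.2,-1],[0,-0.06,0,0,0,0.2,-1],[0,-0.06,0,0,0,0.2,-1]]' >/dev/null;  python3 st.py
```

```text
[0.4346 0.1144 0.1042] 0.132 41.1 Ftool [-5.2 15.6 -7.5] [ 0.523 -0.852] jaw r,ang 0.159 243.6
latch r,ang 0.0838 214.3 [0.852 0.523]
```

```bash
python3 -m pendant '[[0,0.02,0,0,0,0,-1],[0,0.03,0,0,0,0,-0.6],[0,0.03,0,0,0,0,-0.3],[0,0.03,0,0,0,0,-0.2],[0,0.03,0,0,0,0,-0.2],[0,0.03,-0.3,0,0,0,-0.2],[0,0.03,-0.9,0,0,0,-0.2],[0,0.03,-1.6,0,0,0,-0.2],[0,0.03,-2,0,0,0,-0.2],[0,0.03,-2,0,0,0,-0.2]]';  python3 st.py
python3 - <<'E'
from h import *
c="wrist"; im,d=manip.camera(c); cv2.imwrite("pics/w5.png",im[...,::-1])
for n,z in dict(latch_knob=.108,catch_pin=.075,blank_end_center=.086,jaw_knob=.09,latch_hinge=.0835).items():
    for r in manip.tip_of(n,c)[:1]: print(n,round(r["p"],2),np.round(r["pixel"]),at_z(c,r["pixel"],z).round(4))
E
```

```text
clock: 42.35
position: [0.4351, 0.1166, 0.2059]
ee_rot: [0.962, 0.273, 0.002, -0.001]
ft_force: [-0.2, 0.6, -0.6]
grip_width: 0.401
grasp_force: 0.0
[0.4351 0.1166 0.2059] 0.401 42.35 Ftool [ 0.1 -0.6  0.6] [ 0.525 -0.851] jaw r,ang 0.1568 243.4
latch r,ang 0.0821 213.3 [0.851 0.525]
latch_knob 0.59 [254. 199.] [0.433  0.1142 0.108 ]
catch_pin 0.94 [227. 118.] [0.4739 0.1665 0.075 ]
blank_end_center 0.79 [191.  68.] [0.4956 0.2129 0.086 ]
jaw_knob 0.69 [166. 130.] [0.4407 0.2049 0.09  ]
latch_hinge 0.92 [245.  95.] [0.4985 0.1625 0.0835]
```

View pics/w5.png

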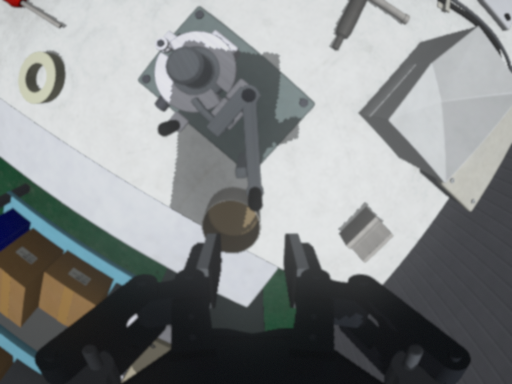

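```bash
python3 - <<'E'
from h import *
c="scene"; im,d=manip.camera(c); cv2.imwrite("pics/s2.png",cv2.resize(im[130:260,190:350,::-1],(800,650))[:600])
for n,z in dict(latch_knob=.108,catch_pin=.075,jaw_knob=.09,seat_face=.056,blank_end_center=.086).items():
    for r in manip.tip_of(n,c)[:1]: print(n,round(r["p"],2),np.round(r["pixel"]),at_z(c,r["pixel"],z).round(4))
E
```

```text
latch_knob 0.85 [262. 219.] [0.4312 0.1059 0.108 ]
catch_pin 0.93 [263. 204.] [0.4718 0.1652 0.075 ]
jaw_knob 0.94 [240. 191.] [0.4435 0.2059 0.09  ]
seat_face 0.63 [260. 189.] [0.5013 0.2206 0.056 ]
blank_end_center 0.9 [259. 180.] [0.4949 0.2164 0.086 ]
```

View pics/s2.png

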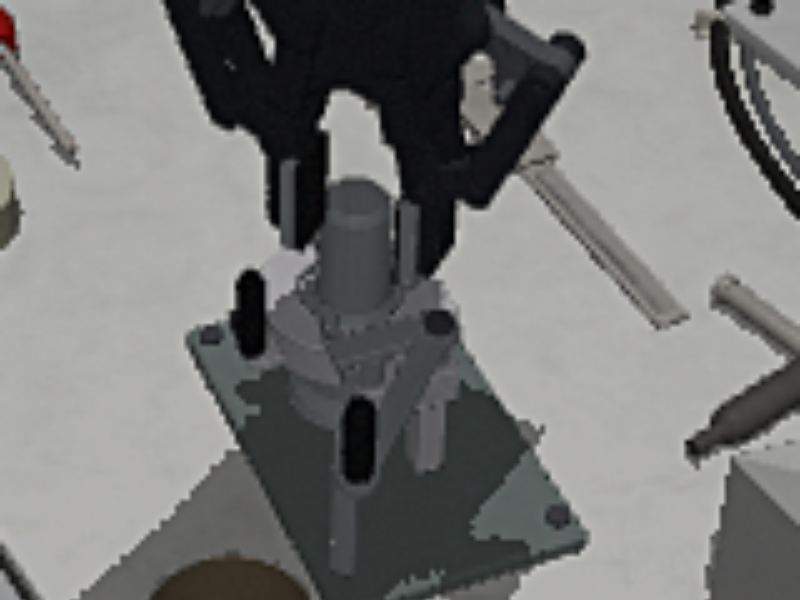

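```bash
python3 -c "
from workcell import manip
print(manip.hand_in())"
```

```text
the job is handed in; nothing more can be done
None
```

The job is handed in at about 42 s of the 72 s: the blanking end is home under the lip, the hinged half was pressed to its ear stop and is held shut by the latch, the latch is over centre on its stop, and the arm is clear. Hand-in returned no verdict, and these states come from contact forces and camera images.

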